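# Sort the analyser's mirror-image cheek plates into their side bins

### The job

Two mirror-image side plates of the particle analyser lie flat on the sloping stand, where they cannot be gripped until they have been slid along the ledge to overhang an end of the stand. Take each one off and stand it upright, cut-out corner upwards, in its own bin: the left-hand plate (cut-out towards the robot's left as it lies) in the bin on the robot's left, the right-hand one in the bin on its right, lowered to the bin's floor and not dropped. Let no plate fall to the bench, and leave the other things where they are.

Things in the scene. Friction and masses are not known exactly. Their poses are not given: they have to be found in the camera images.
- stand: Fixed sloping stand (mm), 380 long (its y). A 12 thick board, 135 high along the slope, leans 30 deg back from vertical towards the robot; its face looks away from the robot (+x) and up. A ledge square to its foot stands 16 out of the face. Origin on the bench. Corner of face and ledge: along y at x 50, z 70. Up the slope = (-.5, 0, .866), out of the face = (.866, 0, .5), stand frame.
- stand_left_end (a point): Corner of face and ledge at the stand's +y (robot's left) end, 190 from its middle; axes as the stand's. Both ends of board and ledge are open and square and the legs are inset (|y| below 125): past the ends there is free room for a finger in front of and behind an overhanging plate.
- stand_right_end (a point): The same at the -y (robot's right) end. The plates lie flat on the board, lower edge on the ledge; the board ends 5 above their upper edge, so nothing gets behind a plate until it overhangs an end. A side push of a few N slides one along the ledge; it topples when it overhangs by more than half its width (55).
- left_cheek: Left-hand plate, for left_bin. Aluminium plate (mm) 110 wide (its y), 130 tall (z), 6 thick (x), 0.13-0.24 kg; origin mid outline. +x: out of the outer face (flush dark window), away from the robot; z up the slope. An upper corner, 45 wide x 30 high, is cut out: here the +y one (robot's left on the stand). May lie on either half of the stand.
- right_cheek: Right-hand plate, for right_bin. Aluminium plate (mm) 110 wide (its y), 130 tall (z), 6 thick (x), 0.13-0.24 kg; origin mid outline. +x: out of the outer face (flush dark window), away from the robot; z up the slope. An upper corner, 45 wide x 30 high, is cut out: here the -y one (robot's right on the stand). On the other half; 60 or more between the plates.
- left_bin: Grey open-topped fixed bin (mm), a narrow slot for one plate on edge: outside 40 (its x) x 180 (its y) x 55 tall, inside 30 x 170, floor 5 thick. Origin under its centre, on the bench; z up. Stands to the robot's left (+y) of the stand, turned.
- right_bin: Grey open-topped fixed bin (mm), a narrow slot for one plate on edge: outside 40 (its x) x 180 (its y) x 55 tall, inside 30 x 170, floor 5 thick. Origin under its centre, on the bench; z up. Stands to the robot's right (-y) of the stand, turned.
- sample_jar: Bystander (mm): capped glass sample jar, 56 across, 75 tall; origin under its centre.
- beaker: Bystander (mm): glass beaker, 70 across, 85 tall; origin under its centre.
- brush: Bystander (mm): brush with a wooden handle, lying flat, about 200 long; origin under its middle.
- blue_cap: Bystander (mm): round blue cap, 76 across, 14 tall, lying behind the stand (on the robot's side); origin under its centre.
- mouse: Bystander (mm): black computer mouse, 100 x 58 x 32.
- reagent_bottle: Bystander (mm): capped amber bottle, 72 across, 160 tall; origin under its centre.
- spanner: Bystander (mm): steel spanner lying flat, about 150 long; origin under its middle.

How it is judged:
At the end, for the whole second after the job is handed in: Each plate rests on edge in its own bin, cut-out corner upwards: its centre within 32 mm across and 40 mm along the bin's middle and no more than 82 mm above the bench (so it stands on the bin's floor), leaning less than 0.75 rad from upright, at rest and released (x of left_cheek in the frame of left_bin between -0.032 and 0.032 m and y of left_cheek in the frame of left_bin between -0.04 and 0.04 m and z of left_cheek in the frame of left_bin below 0.082 m and angle between each of left_cheek, right_cheek's own z axis and vertical below 0.75 rad and linear speed of each of left_cheek, right_cheek below 0.03 m/s and x of right_cheek in the frame of right_bin between -0.032 and 0.032 m and y of right_cheek in the frame of right_bin between -0.04 and 0.04 m and z of right_cheek in the frame of right_bin below 0.082 m); the robot touches nothing.
It fails at once if a plate falls to the bench (its centre below 35 mm) (height (world z) of any of left_cheek, right_cheek below 0.035 m).
It fails at once if a plate is dropped or thrown into a bin (faster than 0.7 m/s at or just above it) ((horizontal distance between left_cheek and left_bin below 0.08 m and height (world z) of left_cheek below 0.13 m and linear speed of left_cheek above 0.7 m/s) or (horizontal distance between left_cheek and right_bin below 0.08 m and height (world z) of left_cheek below 0.13 m and linear speed of left_cheek above 0.7 m/s) or (horizontal distance between right_cheek and left_bin below 0.08 m and height (world z) of right_cheek below 0.13 m and linear speed of right_cheek above 0.7 m/s) or (horizontal distance between right_cheek and right_bin below 0.08 m and height (world z) of right_cheek below 0.13 m and linear speed of right_cheek above 0.7 m/s)).
It fails at once if a bystander is moved by more than 40 mm (distance of any of sample_jar, beaker, brush, blue_cap, mouse, reagent_bottle, spanner from where it was at the start of the episode above 0.04 m).
It also fails if it takes over 72 s, if anything falls off the work surface, if the arm or the gripper's body presses on something with over 40 N, if the wrist force passes 120 N, or if a joint passes its speed limit or range.

### The arm

A 6-joint arm with a two-finger parallel gripper is mounted at the origin on the work surface. World frame = base frame: x ahead of the robot, y to its left, z up, the work surface at z = 0. Lengths are in m, angles in rad, forces in N, time in s.
With the tool pointing down it reaches from about 0.275 to 0.85 m from the base axis. Payload 19 kg.
Tool frame: the origin (TCP) lies midway between the tips of the shut fingers; the grasp point (between the pads) lies 19 mm behind it (r.grasp_offset is the distance from the TCP to the grasp point, in m); z points along the fingers, y is the line along which they close (so a half turn about z gives the same grasp; the last joint's range is limited). The gripper opens to 85 mm and grips with 20 to 120 N. Pads are 22 mm wide; open, the fingers measure 114 mm over their backs; the gripper's body (76 mm by 85 mm) begins 54 mm behind the grasp point. The pads swing forward as they close: fully open they stand 13 mm farther back than shut.
Start: joints at [1.049, 0.15, 1.437, -0, 1.554, -0.134], TCP at [0.217, 0.532, 0.231] pointing down, gripper open.
Joint ranges: [-2.8, 2.8], [-0.68, 2.1], [0.12, 2.68], [-1.39, 4.53], [0.16, 2.79], [-2.81, 2.81]. Speed limits (rad/s): [1.89, 1.89, 2.22, 3.01, 3.01, 3.01].

### API

Orientations are given as a unit quaternion [x, y, z, w].
In Python, from station import r gives the robot as it stands. Calls block until the motion is done:
- r.move_pose(position, orientation): joint-space move of the TCP to a pose.
- r.servo_line(position, frame=None, velocity=0.15, until_force=None): straight line of the TCP; frame=None keeps the orientation; velocity is the mean speed in m/s. With until_force (N) it stops when the force on the tool has changed by that much, and returns True; else False.
- r.move_j(angles): joint-space move.
- r.gripper_to(opening, grasp_force=None): finger opening in m; grasp_force is the grip in N (None keeps the last); returns when the fingers have stopped.
- r.wait(seconds).
- r.ik(position, orientation): joint angles nearest the present ones, or None.
- r.get_obs(): the state.
- r.grab_frame(name): name is "side" or "top" or "wrist"; returns (picture, depth): 420x560x3 uint8, red, green, blue; 420x560 float32, m along the optical axis (not along the pixel's ray), 0 where there is no reading.
- r.camera_params(name): a dict with "fx", "fy", "cx", "cy" (pixels), "world_to_cam" (4x4, takes a point from world to camera coordinates). Camera axes: x right, y up, looking along -z (the intrinsics and any distortion apply to the point x, -y, -z); pixel columns grow to the right and rows downward; lengths in m; the calibration is good to about 2 mm. A picture is of the moment at which its call begins: read the wrist's pose just before it. camera_params takes no time and is no camera call; for the wrist camera it gives the pose at the moment of the call.
A pose or a line that the arm cannot do raises r.Unreachable and nothing moves.
- r.finish_job(): hands the job in; it is judged then, once.
Trained networks look in the newest picture that a camera, given by its name, has taken for a name from the list of things; names that differ only in an ending like _2 or _b are one class to them, and where a whole thing is asked for, a point or a joint stands for the part that bears it (a point fixed in the world has none). Each returns a list of dicts, best first, with "score" (0 to 1); they miss things now and then, are a little off and sometimes report something else, mostly with a low value. They report only what shows in the picture. A call takes as long as a camera call.
- r.find_in(camera, target): "at" ([x, y, z] in m, in the coordinates of the camera as it stood for that picture, good to about 4 mm: the middle of the surface that is visible of it).
- r.landmark_of(camera, target): "at" ([x, y, z] in m, in the coordinates of the camera as it stood for that picture, good to about 4 mm: a listed point, or the origin of a listed thing).
The state is a dict: "t": time; "q": joint angles; "joint_vel": joint speeds; "joint_efforts": joint torques, N m; "tool_pos": TCP position; "ee_rot": TCP orientation; "contact_force": force on the tool from outside, world axes, zero at the start; "moment": the same for the moment, N m; "gripper_width": finger opening in m; "grasp_force": force on a finger pad.
Only numpy, scipy, OpenCV 4.12 (cv2) and the standard library are available. Lean on these libraries where they do the work, as an engineer would, in place of code of your own. Each camera call takes 0.05 s, during which the arm holds its last target. There are 200 camera calls.

## Working session

There is one attempt and no reset: what is moved stays moved. The work goes in short steps, each a Python script; the robot and the scene stay as the last script left them, time stands still between calls to the robot, and variables do not carry over. Pictures are saved under pics/ and viewed, at most 10 in all, crops included, and the job is handed in when it is done.

```bash
ls; mkdir -p pics; cat > h.py <<'E'
import numpy as np, cv2
from scipy.spatial.transform import Rotation as R
from station import r
def c2w(cam,p,P=None):
    P=P or r.camera_params(cam); M=np.linalg.inv(np.array(P["world_to_cam"])); return (M@np.r_[p,1])[:3]
def cloud(cam):
    P=r.camera_params(cam); im,d=r.grab_frame(cam)
    v,u=np.mgrid[:d.shape[0],:d.shape[1]]
    c=np.stack([(u-P["cx"])/P["fx"]*d,-(v-P["cy"])/P["fy"]*d,-d,np.ones_like(d)],-1)
    w=c@np.linalg.inv(np.array(P["world_to_cam"])).T
    return im,d,w[...,:3]
E
python3 - <<'E'
from h import *
ims=[]
for c in ["top","side"]:
    im,d,w=cloud(c); np.savez(f"{c}.npz",im=im,d=d,w=w)
    cv2.imwrite(f"pics/{c}0.png",im[...,::-1])
    P=r.camera_params(c); print(c,{k:v for k,v in P.items() if k!="world_to_cam"}, np.linalg.inv(np.array(P["world_to_cam"])).round(3).tolist())
    for n in ["stand","stand_left_end","stand_right_end","left_cheek","right_cheek","left_bin","right_bin","sample_jar","beaker","brush","blue_cap","mouse","reagent_bottle","spanner"]:
        print(n,[(c2w(c,x["at"]).round(3).tolist(),round(x["score"],2)) for x in r.landmark_of(c,n)[:2]])
print(r.get_obs(), r.grasp_offset)
E
```

```text
pics
station.py
top {'fx': 400.94178509204414, 'fy': 400.94178509204414, 'cx': 278.7816138047962, 'cy': 214.06391063850327} [[0.019, 0.992, -0.124, 0.432], [-1.0, 0.019, -0.006, 0.014], [-0.004, 0.125, 0.992, 1.207], [0.0, 0.0, 0.0, 1.0]]
stand [([0.613, 0.013, 0.002], 0.58)]
stand_left_end [([0.654, 0.207, 0.072], 0.98)]
stand_right_end [([0.674, -0.171, 0.065], 0.69), ([0.614, 0.012, -0.002], 0.32)]
left_cheek [([0.758, -0.201, -0.002], 0.15)]
right_cheek [([0.628, 0.128, 0.124], 0.94), ([0.757, -0.201, -0.001], 0.61)]
left_bin [([0.46, 0.417, 0.002], 0.66)]
right_bin [([0.458, -0.392, -0.002], 0.95), ([0.642, -0.088, 0.13], 0.48)]
sample_jar [([0.655, 0.331, 0.0], 0.96)]
beaker [([0.67, -0.338, 0.0], 0.93), ([0.766, 0.223, 0.001], 0.22)]
brush [([0.758, 0.005, 0.003], 0.79), ([0.617, 0.014, 0.002], 0.63)]
blue_cap [([0.459, -0.394, -0.004], 0.21)]
mouse [([0.382, 0.251, -0.0], 0.77)]
reagent_bottle [([0.767, 0.224, -0.002], 0.7)]
spanner [([0.757, -0.203, -0.002], 0.69), ([0.457, 0.017, -0.003], 0.24)]
side {'fx': 441.28753627632847, 'fy': 441.28753627632847, 'cx': 284.74066156780
[... 850 characters left out ...]
.5, 'q': array([ 1.04900934e+00,  1.50483001e-01,  1.43743326e+00, -1.21267121e-05,
        1.55380025e+00, -1.33995672e-01]), 'joint_vel': array([-0.00113245, -0.00056866,  0.00138458,  0.00045851, -0.00163844,
        0.00016504]), 'joint_efforts': array([ 2.03622621e-04, -7.12784600e+01, -5.71061540e+01, -1.49868415e-04,
        1.00963614e-03, -6.61173294e-05]), 'tool_pos': array([0.21743007, 0.53225658, 0.23125968]), 'ee_rot': array([ 1.92682903e-01,  9.81261074e-01, -6.05807600e-05, -1.42041503e-05]), 'contact_force': array([-0.39263838, -0.84455465,  0.12618836]), 'moment': array([ 0.0024512 ,  0.00068618, -0.02923627]), 'grasp_force': 0.0, 'gripper_width': 0.08517449793584879} 0.0187
```

View pics/top0.png

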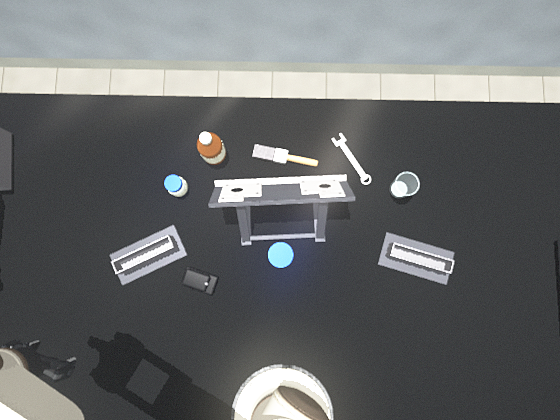

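View pics/side0.png

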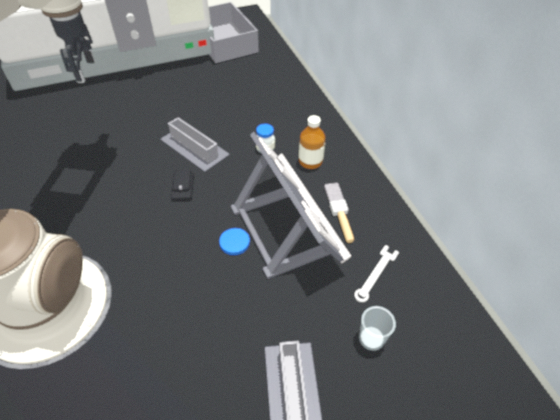

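```bash
python3 - <<'E'
from h import *
yaw=np.arctan2(.0175,.3785); Rz=R.from_euler('z',yaw).as_matrix(); O=np.array([.6634,.016,.070])
U=Rz@[-.5,0,.866]; N=Rz@[.866,0,.5]; Y=Rz@[0,1,0]; print(yaw)
tiles=[]
for c in ["top","side"]:
    z=np.load(c+".npz"); w=z["w"].reshape(-1,3); im=z["im"].reshape(-1,3)
    q=(w-O); y,u,n=q@Y,q@U,q@N
    for nm,s in [("face",(n>-.004)&(n<.003)&(u>.02)&(u<.14)),("plate",(n>.003)&(n<.012)&(u>.02)&(u<.14))]:
        s&=(abs(y)<.2); print(c,nm,s.sum(),np.median(n[s]).round(4) if s.sum() else None)
        print(np.histogram(y[s],np.arange(-.2,.205,.02))[0])
    # rectified picture of plane n=6mm, 2px per mm
    P=r.camera_params(c); W=np.array(P["world_to_cam"])
    g=[]; 
    uu,yy=np.meshgrid(np.arange(.15,-.02,-.0005),np.arange(.21,-.21,-.0005),indexing='ij')
    p=O+uu[...,None]*U+yy[...,None]*Y+.006*N
    k=p@W[:3,:3].T+W[:3,3]; mx=P["cx"]+P["fx"]*k[...,0]/-k[...,2]; my=P["cy"]+P["fy"]*k[...,1]/k[...,2]
    tiles.append(cv2.remap(z["im"],mx.astype('f4'),my.astype('f4'),cv2.INTER_LINEAR)); 
    nn=cv2.remap((n.reshape(420,560)).astype('f4'),mx.astype('f4'),my.astype('f4'),cv2.INTER_NEAREST)
    for b in [1,-1]:
        xy0=np.array([.457,.41 if b>0 else -.391])
        s=(np.hypot(*(w[:,:2]-xy0).T)<.13)&(w[:,2]>.045)&(w[:,2]<.062)
        p2=w[s][:,:2]; 
        if len(p2)>10:
            rc=cv2.minAreaRect((p2*1000).astype('f4')); print(c,"bin",b,s.sum(),rc, w[s][:,2].mean().round(4))
            l=p2-p2.mean(0); e=np.linalg.svd(l,full_matrices=False)[2][0]; print(p2.mean(0).round(4), np.degrees(np.arctan2(e[1],e[0])).round(1))
cv2.imwrite("pics/rect.png",np.vstack(tiles)[:,:800,::-1])
E
```

```text
0.04620223546272103
top face 1335 -0.0003
[ 28  94  23  27  24  48  56  88 119 116 115 117 112  58  56  34  30  48
  80  62]
top plate 1025 0.0056
[ 13  17 106 112 111  89  80  44   0   0   0   0   8  76  70  98  99  79
  23   0]
top bin 1 340 ((452.7174377441406, 411.90771484375), (41.0987434387207, 180.52371215820312), 26.349056243896484) 0.0537
[0.4512 0.4133] -63.6
top bin -1 322 ((457.8377685546875, -388.1328125), (180.6725311279297, 40.7418098449707), 74.31044006347656) 0.0529
[ 0.4572 -0.3902] -105.4
side face 750 -0.0005
[105  74  30  26  24  26  32  35  35  48  38  40  70  27  40  22  29  38
   9   2]
side plate 419 0.0063
[ 0 63 60 53 50 31 35 16  0  0  0  0 18 24 25 28 15  1  0  0]
side bin 1 327 ((452.4119873046875, 407.77587890625), (45.18851852416992, 183.97373962402344), 25.89569091796875) 0.0511
[0.4525 0.4042] -63.7
side bin -1 498 ((461.3367919921875, -380.2244567871094), (154.16342163085938, 40.17756652832031), 74.4366455078125) 0.0537
[ 0.4632 -0.3747] -105.0
```

View pics/rect.png

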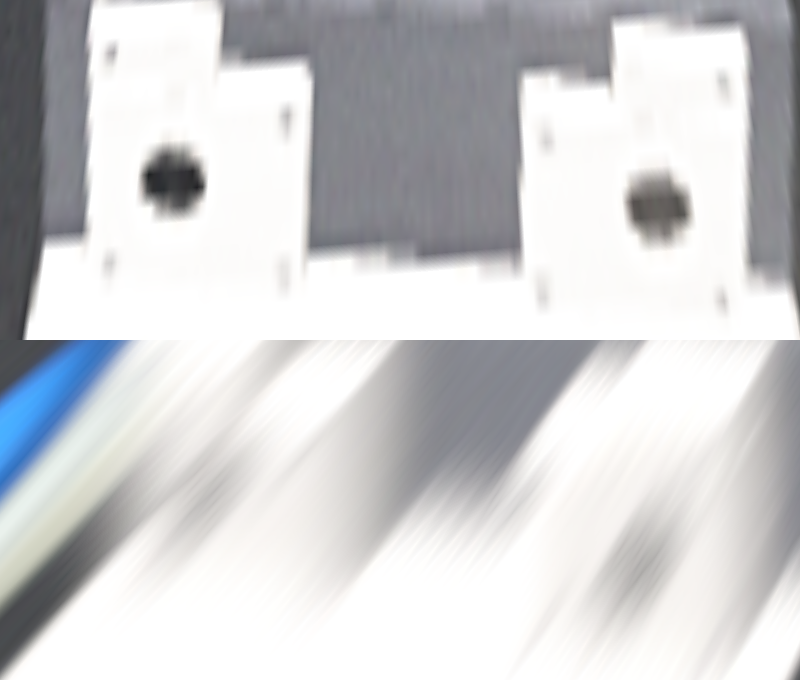

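```bash
python3 - <<'E'
from h import *
yaw=.0462; Rz=R.from_euler('z',yaw).as_matrix(); O=np.array([.6634,.016,.070])
U=Rz@[-.5,0,.866]; N=Rz@[.866,0,.5]; Y=Rz@[0,1,0]
for c in ["top","side"]:
    z=np.load(c+".npz"); w=z["w"].reshape(-1,3); q=w-O; y,u,n=q@Y,q@U,q@N
    off=np.where((n>.003),.006,0)
    s=(abs(n-.003)<.008)&(u>.03)&(u<.12)&(abs(y)<.18)
    A=np.c_[y,u,np.ones_like(y)]
    for lab,t in [("plate",s&(n>.004)&(abs(abs(y)-.108)<.05)),("face",s&(n<.003)&(abs(y)<.045))]:
        co=np.linalg.lstsq(A[t],n[t],rcond=None)[0]; print(c,lab,t.sum(),co.round(4),np.std(n[t]-A[t]@co).round(4))
    # ends & top edge of whatever lies on the board
    t=(n>-.005)&(n<.012)&(u>.01)&(u<.14)&(abs(y)<.25); print("yrange",np.percentile(y[t],[.5,99.5]).round(4),"yaw/side",c)
    for a in np.arange(-.18,.19,.06):
        t=(abs(y-a)<.03)&(n>-.006)&(n<.012)&(u<.16)
        k=(abs(y-a)<.03)&(n>.012)&(n<.022)&(abs(u)<.012)
        print(round(a,2),"utop",np.percentile(u[t],99).round(4),"ledge n u",n[k].max().round(4) if k.any() else 0,np.median(u[k]).round(4) if k.any() else 0)
E
```

```text
top plate 609 [-0.0138 -0.0006  0.0061] 0.0007
top face 373 [-0.0187 -0.0013 -0.0001] 0.0007
yrange [-0.1849  0.19  ] yaw/side top
-0.18 utop 0.135 ledge n u 0.0195 -0.0033
-0.12 utop 0.1359 ledge n u 0.0193 -0.0018
-0.06 utop 0.1365 ledge n u 0.0177 -0.0011
0.0 utop 0.1364 ledge n u 0.0169 -0.0009
0.06 utop 0.1371 ledge n u 0.0166 -0.0007
0.12 utop 0.1378 ledge n u 0.0148 -0.0005
0.18 utop 0.1376 ledge n u 0.0144 0.0006
side plate 170 [-0.0175 -0.0061  0.0057] 0.0005
side face 114 [-0.0173 -0.0008 -0.0007] 0.0002
yrange [-0.1916  0.1723] yaw/side side
-0.18 utop 0.1348 ledge n u 0.0186 -0.0025
-0.12 utop 0.1356 ledge n u 0.0177 -0.0016
-0.06 utop 0.1368 ledge n u 0.0166 -0.0014
0.0 utop 0.1361 ledge n u 0.0155 -0.001
0.06 utop 0.1372 ledge n u 0.0145 -0.0013
0.12 utop 0.1376 ledge n u 0.0134 -0.0002
0.18 utop 0.137 ledge n u 0.0121 -0.0034
```

```bash
cat >> h.py <<'E'
yaw=.0635; Rz=R.from_euler('z',yaw).as_matrix(); O=np.array([.6634,.016,.070])
U=Rz@[-.5,0,.866]; N=Rz@[.866,0,.5]; Y=Rz@[0,1,0]
def S(y,u,n): return O+y*Y+u*U+n*N
def quat(z,y): # tool z, tool y
    z=z/np.linalg.norm(z); y=y-z*(y@z); y/=np.linalg.norm(y)
    return R.from_matrix(np.c_[np.cross(y,z),y,z]).as_quat()
b=np.radians(8); zp=Rz@[-np.sin(b),0,-np.cos(b)]
GO=r.grasp_offset
def rect(name):
    "top picture rectified to the plates' outer face, 2 px/mm; y=+.25 at left, u=.15 at top"
    im,d=r.grab_frame("top"); P=r.camera_params("top"); W=np.array(P["world_to_cam"])
    uu,yy=np.meshgrid(np.arange(.15,-.03,-.0005),np.arange(.25,-.25,-.000625),indexing='ij')
    p=O+uu[...,None]*U+yy[...,None]*Y+.006*N
    k=p@W[:3,:3].T+W[:3,3]
    m=cv2.remap(im,(P["cx"]-P["fx"]*k[...,0]/k[...,2]).astype('f4'),(P["cy"]+P["fy"]*k[...,1]/k[...,2]).astype('f4'),cv2.INTER_LINEAR)
    cv2.imwrite(name,m[...,::-1])
BIN={'L':(np.array([.4535,.410,0]),np.radians(116.4-90)),'R':(np.array([.458,-.390,0]),np.radians(74.6-90))}
E
python3 - <<'E'
from h import *
for s in (1,-1):
    q=quat(zp,s*Y); print("push",s,[None if (j:=r.ik(S(y,u,n),q)) is None else j.round(2).tolist() for y,u,n in [(0,.03,.12),(0,.03,.012),(-.1,.03,.012),(.1,.03,.012)]])
    q=quat(-U,s*N); print("grasp",s,[None if (j:=r.ik(S(y,u,0.003),q)) is None else j.round(2).tolist() for y,u in [(-.21,.08),(-.21,.22),(.21,.08),(.21,.22)]])
    for k,(c,a) in BIN.items():
        q=quat(np.array([0,0,-1.]),s*np.array([np.cos(a),np.sin(a),0])); print("bin",k,s,[None if (j:=r.ik(c+[0,0,z],q)) is None else j.round(2).tolist() for z in(.09,.35)])
E
```

```text
push 1 [[-0.07, 0.66, 0.89, -0.02, 1.73, -1.7], [-0.08, 0.48, 1.27, -0.02, 1.52, -1.71], [-0.22, 0.51, 1.24, -0.04, 1.53, -1.85], [0.06, 0.49, 1.26, -0.0, 1.53, -1.57]]
grasp 1 [[-0.55, 0.12, 1.75, 0.39, 0.87, -0.81], [-0.64, -0.09, 1.71, 0.37, 1.13, -0.8], [0.29, 0.08, 1.79, -0.16, 0.76, 0.31], [0.32, -0.14, 1.76, -0.15, 1.02, 0.3]]
bin L 1 [[0.61, 0.31, 1.54, -0.0, 1.3, 0.15], [0.61, 0.22, 1.12, -0.0, 1.8, 0.15]]
bin R 1 [[-0.83, 0.29, 1.56, -0.0, 1.29, -0.56], [-0.83, 0.2, 1.15, -0.0, 1.8, -0.56]]
push -1 [[-0.07, 0.66, 0.89, -0.02, 1.73, 1.44], [-0.08, 0.48, 1.27, -0.02, 1.52, 1.43], [-0.22, 0.51, 1.24, -0.04, 1.53, 1.29], [0.06, 0.49, 1.26, -0.0, 1.53, 1.57]]
grasp -1 [[-0.55, 0.12, 1.75, 0.39, 0.87, 2.33], [-0.64, -0.09, 1.71, 0.37, 1.13, 2.34], None, None]
bin L -1 [None, None]
bin R -1 [[-0.83, 0.29, 1.56, -0.0, 1.29, 2.58], [-0.83, 0.2, 1.15, -0.0, 1.8, 2.58]]
```

```bash
python3 - <<'E'
from h import *
q=quat(zp,Y); r.gripper_to(0.0)
r.move_pose(S(0,.032,.05)+[.06,0,.22],q)
r.servo_line(S(0,.032,.045),velocity=.25)
hit=r.servo_line(S(0,.032,-.004),velocity=.03,until_force=4)
p=np.array(r.get_obs()["tool_pos"])-O; print("face",hit,(p@Y).round(4),(p@U).round(4),(p@N).round(4),r.get_obs()["t"])
n=p@N+.0015
r.servo_line(S(0,.032,n),velocity=.05)
hit=r.servo_line(S(-.05,.032,n),velocity=.04,until_force=1.5)
p=np.array(r.get_obs()["tool_pos"])-O; print("edge",hit,(p@Y).round(4),(p@N).round(4),r.get_obs()["contact_force"].round(2),r.get_obs()["t"])
E
```

```text
face True -0.0 0.032 0.0073 7.4917
edge False -0.0499 0.0088 [0.53 0.72 0.93] 9.1417
```

```bash
python3 - <<'E'
from h import *
r.servo_line(S(-.095,.032,.0088),velocity=.06)
o=r.get_obs();print(o["contact_force"].round(2),o["t"]); rect("pics/r1.png")
E
```

```text
[ 0.34  0.78 -1.11] 10.0417
```

View pics/r1.png

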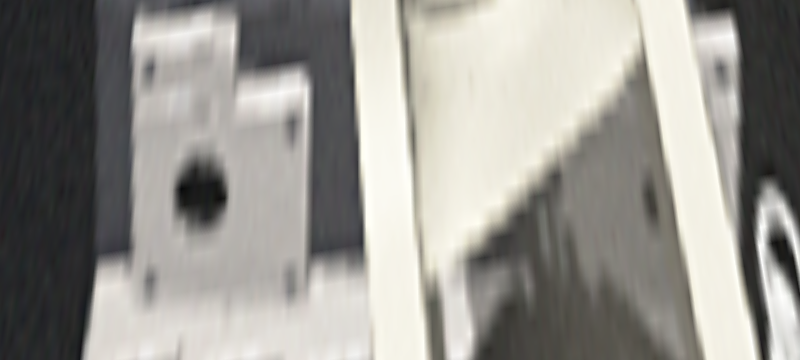

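```bash
python3 - <<'E'
from h import *
n=.0088
r.servo_line(S(-.115,.032,n),velocity=.05)
r.servo_line(S(-.108,.032,n),velocity=.05)
r.servo_line(S(-.10,.032,.03),velocity=.1)
r.servo_line(S(.03,.032,.03),velocity=.2)
r.servo_line(S(.03,.032,n),velocity=.08)
o=r.get_obs(); print(o["contact_force"].round(2))
r.servo_line(S(.1145,.032,n),velocity=.06)
r.servo_line(S(.107,.032,n),velocity=.05)
r.servo_line(S(.09,.04,.05),velocity=.15)
r.servo_line(S(.06,.032,.05)+[.06,0,.22],velocity=.25)
# next: out to the right, over the stand's right end, with the gripper open for the grasp
r.gripper_to(.05)
r.move_pose(S(-.212,.20,.003),quat(-U,N))
print(r.get_obs()["t"]); rect("pics/r2.png")
E
```

```text
[-0.03  0.24  0.2 ]
18.2833
```

View pics/r2.png

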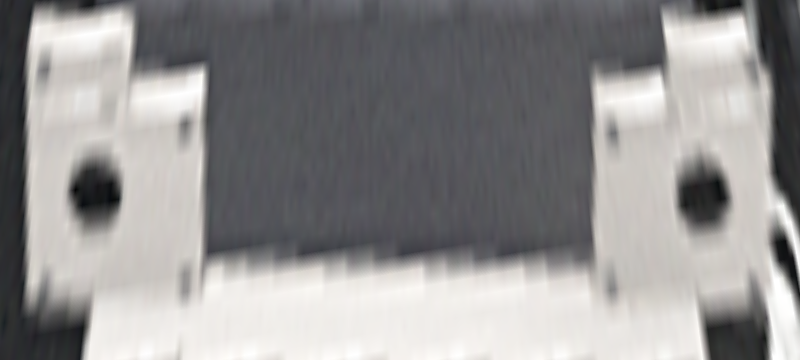

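```bash
cat >> h.py <<'E'
def take(sgn):
    y=sgn*.2125
    hit=r.servo_line(S(y,.081,.003),velocity=.12,until_force=10)
    o=r.get_obs(); print("down",hit,o["contact_force"].round(2))
    if hit: return
    r.gripper_to(0.0,grasp_force=90)
    o=r.get_obs(); print("grip",o["gripper_width"],o["grasp_force"],o["contact_force"].round(2))
    r.servo_line(S(y,.085,.03),velocity=.06)
    r.servo_line(S(y,.085,.03)+[-.03,0,.19],velocity=.2)
    o=r.get_obs(); print("lift",o["gripper_width"],o["contact_force"].round(2),o["tool_pos"].round(3),o["t"])
E
python3 - <<'E'
from h import *
take(-1)
im,_=r.grab_frame("side"); cv2.imwrite("pics/lift.png",im[...,::-1])
E
```

```text
down False [-0.22 -0.19  0.05]
grip 0.005083475605528775 88.53994734585285 [4.07 1.43 5.44]
lift 0.005052960830353859 [-0.34 -1.   -2.13] [ 0.63  -0.197  0.347] 21.6667
```

View pics/lift.png

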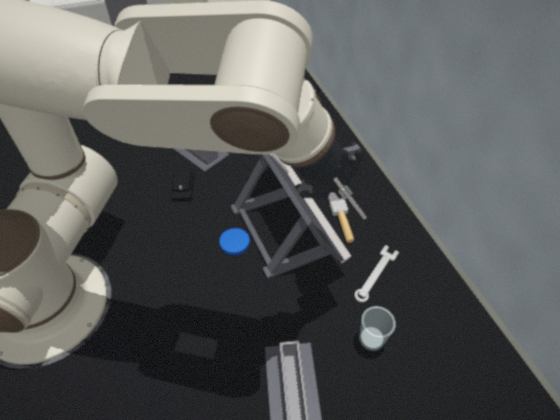

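```bash
cat >> h.py <<'E'
def place(k,off):
    c,a=BIN[k]; yd=np.array([-np.sin(a),np.cos(a),0]); t=c-off*yd
    r.move_pose(t+[0,0,.34],quat(np.array([0,0,-1.]),np.array([np.cos(a),np.sin(a),0])))
    r.servo_line(t+[0,0,.155],velocity=.2)
    r.wait(.2)
    hit=r.servo_line(t+[0,0,.080],velocity=.045,until_force=4)
    o=r.get_obs(); print("placed",hit,o["tool_pos"].round(4),o["contact_force"].round(2),o["gripper_width"],o["t"])
E
python3 - <<'E'
from h import *
place('L',.036)
im,_=r.grab_frame("side"); cv2.imwrite("pics/placeL.png",cv2.resize(im[90:220,120:320,::-1],None,fx=4,fy=4))
E
```

```text
placed True [0.4696 0.3778 0.0871] [0.61 0.53 7.43] 0.004987372458919918 26.475
```

View pics/placeL.png

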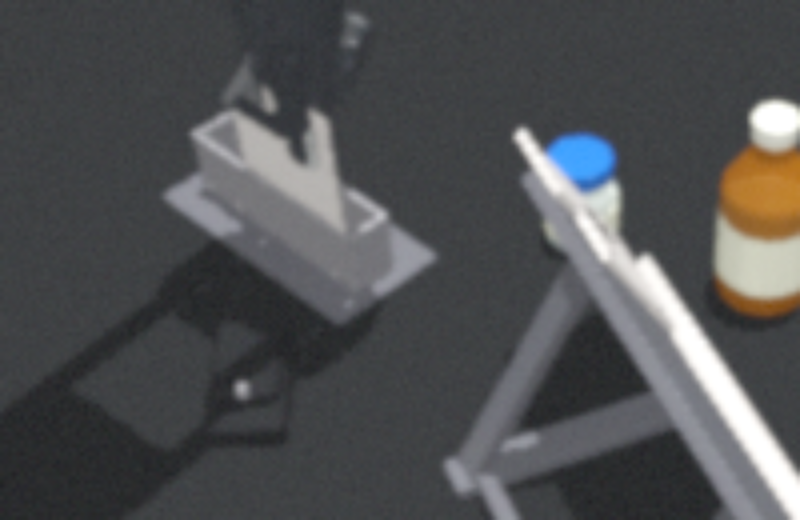

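```bash
python3 - <<'E'
from h import *
r.gripper_to(.03); r.gripper_to(.07); r.wait(.2)
p=r.get_obs()["tool_pos"]; r.servo_line(p+[0,0,.22],velocity=.2)
r.gripper_to(.05)
r.move_pose(S(.212,.22,.003),quat(-U,N)); print(r.get_obs()["t"])
take(1); place('R',-.0355)
im,_=r.grab_frame("top"); cv2.imwrite("pics/top2.png",im[...,::-1])
E
```

```text
29.8833
down False [ 0.18  0.28 -0.43]
grip 0.004932867886780416 88.29816721379757 [-4.43  0.78  6.33]
lift 0.004703637633492775 [ 0.41 -0.03 -2.72] [0.603 0.227 0.347] 33.3833
placed True [ 0.4676 -0.3556  0.0867] [0.18 1.9  6.65] 0.004977264419451028 38.15
```

View pics/top2.png

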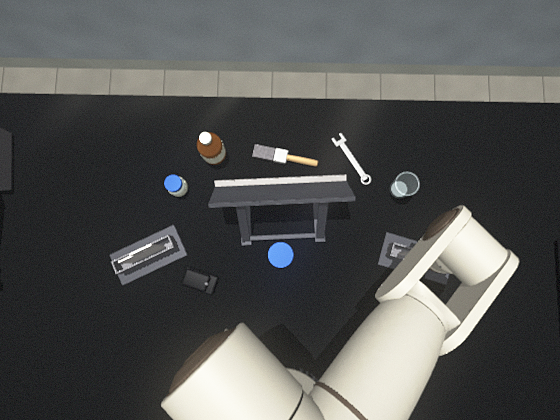

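```bash
python3 - <<'E'
from h import *
r.gripper_to(.03); r.gripper_to(.07); r.wait(.2)
p=r.get_obs()["tool_pos"]; r.servo_line(p+[0,0,.22],velocity=.2)
r.move_pose([.40,0,.40],quat(np.array([0,0,-1.]),np.array([1.,0,0]))); r.wait(.5)
im,d,w=cloud("top"); w=w.reshape(-1,3)
for k,(c,a) in BIN.items():
    q=(w-c)@R.from_euler('z',a).as_matrix(); s=(abs(q[:,0])<.045)&(abs(q[:,1])<.1)&(q[:,2]>.075)&(q[:,2]<.2)
    print(k,s.sum(),np.percentile(q[s],[1,50,99],axis=0).round(3).tolist())
    for n in ("left_cheek","right_cheek"): print(n,[(c2w("top",x["at"]).round(3).tolist(),round(x["score"],2)) for x in r.landmark_of("top",n)[:2]])
cv2.imwrite("pics/fin.png",np.hstack([cv2.resize(im[215:295,100:200,::-1],None,fx=4,fy=4),cv2.resize(im[215:295,370:470,::-1],None,fx=4,fy=4)]))
print(r.get_obs()["t"])
E
```

```text
L 220 [[-0.003, -0.054, 0.077], [-0.002, -0.009, 0.107], [0.003, 0.055, 0.138]]
left_cheek [([0.457, 0.414, 0.071], 0.7)]
right_cheek [([0.457, -0.387, 0.067], 0.82)]
R 179 [[-0.005, -0.049, 0.076], [-0.004, 0.013, 0.106], [0.001, 0.057, 0.138]]
left_cheek [([0.457, 0.414, 0.071], 0.7)]
right_cheek [([0.457, -0.387, 0.067], 0.82)]
42.625
```

View pics/fin.png

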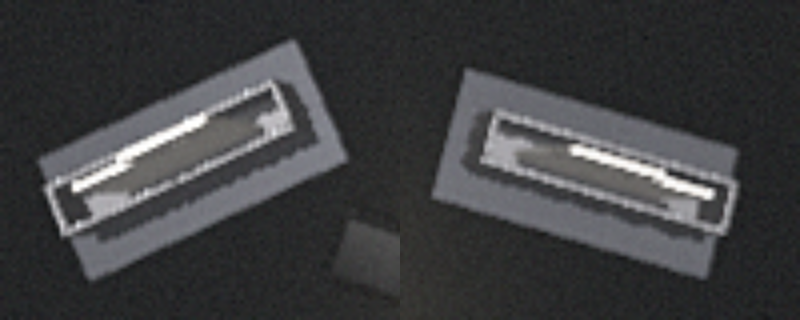

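Both plates stand upright and centred in their bins, with their top edges about 135 mm above the bench, as expected for plates on the bin floor.

```bash
python3 -c "
from station import r
print(r.finish_job())"
```

```text
the job is handed in; nothing more can be done
None
```

I stood both plates upright on the floor of their own bins, cut-out corner up, released them and handed the job in after about 43 s; the bystanders looked undisturbed in the pictures, and no verdict was returned.

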